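# Slide the top lino block off its pile into the printing jig

### The arm

A 6-joint arm with a two-finger parallel gripper is mounted at the origin on a cart in front of the work surface, level with it; the furniture and walls round the work are solid. World frame = base frame: x ahead of the robot, y to its left, z up, the work surface at z = 0. Lengths are in m, angles in rad, forces in N, time in s.
With the tool pointing down it reaches from about 0.35 to 0.975 m from the base axis. Payload 4.9 kg.
Tool frame: the origin (TCP) lies on the centre line of the jaws, within the pads' length; the fingertips stand 17 mm ahead of it and the grasp point (between the pads) lies 2 mm behind it (ctrl.tcp_to_tips is the x of the fingertips in the tool frame, in m); x points along the fingers, z is the direction in which the jaws open and shut, and the axes are right-handed (so a half turn about x gives the same grasp; the last joint's range is limited). The gripper opens to 85 mm and grips with 20 to 120 N. Pads are 22 mm wide; open, the fingers measure 114 mm over their backs; the gripper's body (76 mm by 85 mm) begins 54 mm behind the grasp point. The pads swing forward as they close: fully open they stand 13 mm farther back than shut.
Start: joints at [1.13, 0.053, 1.613, -0, 1.476, -0.119], TCP at [0.198, 0.593, 0.248] pointing down, gripper open.
Joint ranges: [-3.01, 3.01], [-1.01, 2.22], [0.06, 2.58], [-1.02, 4.17], [0.09, 2.62], [-3.14, 3.14]. Speed limits (rad/s): [2.57, 2.57, 3.14, 3.14, 3.14, 3.14].

### API

Orientations are given as a rotation vector (axis times angle).
In Python, from station import ctrl, cams, finder gives the robot as it stands.
- The arm moves only by the tool step_arm, never from a script. Its argument "moves" is a list of rows, each a list of 3 entries, a list of its own where there are three numbers: the shift along the tool's x, y, z in cm, then the turn, a rotation vector about the tool's x, y, z in degrees, then the opening, from 0 (shut) to 1 (fully open). A call has exactly 10 rows; each row is the pose to reach, as a shift and turn from the pose measured when the call began, along the tool's axes at that moment; what a row does not reach only later rows make up. A row lasts 1/12 s, in which the tool goes at most 41.7 mm and 7.16 degrees, less where a joint would pass 70% of its speed; a pose out of reach is approached as far as the arm can. A call with a gripper value outside its range is refused whole. The fingers move at their own pace and stop on an object; "grip_force" is the grip in N (left out, the last holds). Time passes only in rows, so rows that repeat a pose let the fingers close, or fill a call up. It gives the time, the measured TCP pose, the force and the opening at its end, in the units of the state.
- ctrl.get_obs(): the state, without advancing time (a new reading comes with each control period).
- cams.get_image(name): name is "side" or "top"; returns a dict with "pixels" (400x640x3 uint8, blue, green, red), "fx", "fy", "cx", "cy" (pixels), "position" and "attitude" of the camera in the world. Camera axes: x right, y up, looking along -z (the intrinsics and any distortion apply to the point x, -y, -z); pixel columns grow to the right and rows downward; lengths in m; the calibration is good to about 2 mm. A picture is of the moment at which its call begins. There is no depth.
- ctrl.finish_job(): hands the job in, once; it reports no verdict.
Trained networks look in the newest picture that a camera, given by its name, has taken for a name from the list of things; names that differ only in an ending like _2 or _b are one class to them, and where a whole thing is asked for, a point or a joint stands for the part that bears it (a point fixed in the world has none). Each returns a list of dicts, best first, with "conf" (0 to 1); they miss things now and then, are a little off and sometimes report something else, mostly with a low value. They report only what shows in the picture. A call takes as long as a camera call.
- finder.find_in(camera, name): "at" ([column, row] in pixels, amid what is visible of it).
- finder.regions_of(camera, name): "region" (400x640 bool, what is visible of it) and "at" ([column, row] in pixels, amid what is visible of it).
- finder.tip_of(camera, name): "at" ([column, row] in pixels: a listed point, or the origin of a listed thing).
The state is a dict: "t": time; "q": joint angles; "dq": joint speeds; "effort": joint torques, N m; "tool_pos": TCP position; "tool_rot": TCP orientation; "contact_force": force on the tool from outside, world axes, zero at the start; "wrist_torque": the same for the moment, N m; "opening": finger opening in m.
Only numpy, scipy, OpenCV 4.12 (cv2) and the standard library are available. Lean on these libraries where they do the work, as an engineer would, in place of code of your own. Each camera call takes 0.05 s, during which the arm holds its last target. There are 200 camera calls.

### The job

Set up the next lino block for printing: with fingertips pressed lightly on its face, slide the top block off the pile, out over the tray's low front and over the sill of the printing jig, without lifting it and leaving the blocks beneath where they are. It must end lying flat down in the jig's nest, pushed home against the far fence. The lino is soft and marks if pressed hard; do not disturb the things lying around.

Things in the scene. Friction and masses are not known exactly. Their poses are not given: they have to be found in the camera images.
- block_top: The top lino block, 100 x 100 x 12 mm, about 0.11 kg: brown board faced with soft grey-green lino, a leaf cut in it. Origin: centre of its underside; z up to the face. Starts 30 mm above the desk on the pile, axes about parallel to the tray's. Fingertips grip the lino better than the block slides on wood, blocks and felt; pressed with about 10 N it follows them. A press over 20 N marks it.
- block_face (a point): Centre of the top block's lino face, 12 mm above its origin; moves with it.
- block_mid: The second block of the pile, same size, a star cut in its face. Origin: centre of its underside, 18 mm above the desk; its face is at 30 mm. Only friction and the tray's side walls hold it; it must stay where it is.
- block_low: The lowest block of the pile, same size. Origin: centre of its underside, 6 mm above the desk. Stays where it is.
- tray: Light wooden tray with the pile of three blocks, fixed; felt under the pile gives 1 mm per 8 N. Origin: centre of its underside. Walls 7 mm thick; inside 106 x 106 mm, felt 6 mm up. The walls at +x, -x and -y rise 41 mm, 1 mm below the top block's face, so its edges cannot be got at; the +y front, towards the jig, has a lip only 16 mm high (outer face y = 60 mm).
- jig: Plywood printing jig, fixed, on the tray's +y side, about square to it. Origin on the desk below the nest's centre. Nest floor 24 mm up, green felt (gives 1 mm per 8 N); side fences (inner faces x = -52, +52 mm) and far fence (y = +52 mm) stand 9 mm above it. Sill on the feed side: 4 mm above the floor, y = -54 to -64 mm, mouth flared. Board edge y = -72 mm. Two 8 mm pins beyond the far fence.
- nest (a point): Centre of the nest floor; axes of the jig. A sprung brass shoe (1.4 N at most) in the +x fence, 5 mm into the nest at y = 0, holds the block over to the -x fence. Home: block origin here within the 2 mm side play and 2 mm further in +y, touching the far fence. Crossing, its face tilts a little and sinks from 42 mm above the desk to 36 mm, the last 2 to 4 mm at once as its tail drops off the sill.
- tape_roll: Roll of masking tape lying flat on the light desk beside the tray, 98 mm across, 25 mm high; origin at the centre of its underside. Bystander.
- rubber: Small eraser in a card sleeve, 20 x 42 x 13 mm, lying on the light desk; origin at the centre of its underside. Bystander.
- ink_tube: Blue and white paint tube, 39 x 131 x 26 mm, lying on the light desk; origin under its middle. Bystander.

How it is judged:
On the way:
1. the top block has been slid half its length off the pile towards the jig (y of block_top in the frame of tray above 0.05 m and z of block_top in the frame of tray below 0.035 m).
At the end, for the whole second after the job is handed in: The top block rests flat on the nest floor (its underside within 1.2 mm of it, tilt under 0.015 rad), between the side fences, and less than 2 mm from the far fence; it lies still, and the two lower blocks are within 6 mm of where they started in the tray (z of block_top in the frame of nest below 0.0012 m and angle between block_top's own z axis and vertical below 0.015 rad and y of block_top in the frame of nest between 0 and 0.004 m and x of block_top in the frame of nest between -0.004 and 0.004 m and linear speed of block_top below 0.01 m/s and distance of each of block_mid, block_low from where it was at the start of the episode below 0.006 m); the robot touches nothing.
It fails at once if the fingers press on the top block with more than 20 N (contact force between the fingers and block_top above 20 N).
It fails at once if the top block is lifted (its underside more than 10 mm above where it lay) (height (world z) of block_top above 0.04 m).
It fails at once if a lower block is shifted by more than 6 mm (distance of any of block_mid, block_low from where it was at the start of the episode above 0.006 m).
It fails at once if a bystander is moved by more than 10 mm (distance of any of tape_roll, rubber, ink_tube from where it was at the start of the episode above 0.01 m).
It also fails if it takes over 54 s, if anything falls off the work surface, if the arm or the gripper's body presses on something with over 40 N, if the wrist force passes 120 N, or if a joint passes its speed limit or range.

## Working session

There is one attempt and no reset: what is moved stays moved. The work goes in short steps, Python scripts to look and compute and a tool call to move; the robot and the scene stay as the last step left them, time stands still between calls to the robot, and variables do not carry over. Pictures are saved under pics/ and viewed, on a budget of 10 in all, crops included, one or two more only if the job needs it, and the job is handed in when it is done.

Besides the shell and the picture viewer there is one more tool, called after "Emit:" as name(argument=value, ...) on one line, values as JSON. step_arm: Moves the arm, as the interface text tells. Its arguments: {"type":"object","properties":{"moves":{"type":"array"},"grip_force":{"type":"number"}},"required":["moves"]}

```bash
ls; mkdir -p pics; cat > h.py <<'E'
import numpy as np, cv2
from scipy.spatial.transform import Rotation as R
from station import ctrl, cams, finder
def rot(a):
    a=np.array(a,float)
    if a.shape==(3,3): return a
    return R.from_rotvec(a).as_matrix() if a.size==3 else None
def ray(im,px):
    d=np.array([(px[0]-im['cx'])/im['fx'],-(px[1]-im['cy'])/im['fy'],-1.])
    return np.array(im['position']),rot(im['attitude'])@d
def onz(im,px,z):
    p,d=ray(im,px); return p+d*(z-p[2])/d[2]
def proj(im,P):
    c=rot(im['attitude']).T@(np.array(P)-im['position']); return [im['cx']-im['fx']*c[0]/c[2], im['cy']+im['fy']*c[1]/c[2]]
def tri(i1,p1,i2,p2):
    a,u=ray(i1,p1);b,v=ray(i2,p2)
    s=np.linalg.lstsq(np.c_[u,-v],b-a,rcond=None)[0]
    return (a+s[0]*u+b+s[1]*v)/2, np.linalg.norm(a+s[0]*u-b-s[1]*v)
E
python3 - <<'E'
from h import *
np.set_printoptions(precision=4,suppress=True)
I={}
for n in('top','side'):
    im=cams.get_image(n);I[n]=im
    print(n,{k:v for k,v in im.items() if k!='pixels'})
    cv2.imwrite(f'pics/{n}0.png',im['pixels'])
for t in['block_top','block_face','block_mid','tray','jig','nest','tape_roll','rubber','ink_tube']:
    P=[]
    for n in I:
        r=finder.tip_of(n,t)[:1]; P.append(r[0]['at'] if r else None)
        print(t,n,[(x['at'],x['conf']) for x in r])
    if all(p is not None for p in P): print('   ',*tri(I['top'],P[0],I['side'],P[1]))
print(ctrl.get_obs(),ctrl.tcp_to_tips)
E
```

```text
pics
top {'fx': 459.96202440132845, 'fy': 459.96202440132845, 'cx': 317.08363936016553, 'cy': 198.04040157716508, 'position': array([ 0.4388, -0.0324,  0.905 ]), 'attitude': array([ 0.0931, -0.1021, -1.5486])}
side {'fx': 493.08803226673444, 'fy': 493.08803226673444, 'cx': 317.043548703163, 'cy': 197.88165421511536, 'position': array([0.6908, 0.5564, 0.7467]), 'attitude': array([0.1075, 1.0164, 2.7029])}
block_top top [([273.2, 211.0], 0.79)]
block_top side [([340.4, 238.0], 0.83)]
    [0.5236 0.0473 0.0207] 0.0020692051185797183
block_face top [([268.3, 212.6], 0.92)]
block_face side [([345.0, 228.6], 0.69)]
    [0.5174 0.0532 0.054 ] 0.0022864946339773377
block_mid top []
block_mid side []
tray top [([202.4, 212.5], 0.63)]
tray side []
jig top [([201.3, 214.9], 0.8)]
jig side [([368.7, 309.9], 0.56)]
    [0.5158 0.1896 0.0018] 0.004206178572633137
nest top [([200.1, 212.0], 0.86)]
nest side [([371.5, 305.5], 0.56)]
    [0.5163 0.1898 0.0182] 0.0038706561003794644
tape_roll top [([388.5, 167.8], 0.59)]
tape_roll side [([265.7, 170.8], 0.74)]
    [ 0.6187 -0.1794 -0.0013] 0.0047330538165216065
rubber top [([389.8, 247.4], 0.74)]
rubber side []
ink_tube top [([423.5, 256.0], 0.78)]
ink_tube side [([338.6, 136.6], 0.94)]
    [ 0.4409 -0.248  -0.0075] 0.002989474618778782
{'t': 1.0, 'q': array([ 1.13  ,  0.0527,  1.6128, -0.    ,  1.476 , -0.119 ]), 'dq': array([-0.0003,  0.    , -0.0011,  0.0002, -0.0002,  0.0009]), 'effort': array([  0.0003, -39.3709, -37.0464,  -0.0002,   0.0004,  -0.    ]), 'tool_pos': array([0.1977, 0.5929, 0.2483]), 'tool_rot': array([-0.9689,  1.3444,  0.9689]), 'contact_force': array([-0.2203,  0.8105,  0.8023]), 'wrist_torque': array([0.0276, 0.0132, 0.0346]), 'opening': 0.0855560139037333} 0.017
```

```bash
python3 - <<'E'
import cv2
a=cv2.imread('pics/top0.png')
c=cv2.resize(a[120:300,130:330],None,fx=4,fy=4,interpolation=cv2.INTER_CUBIC)[:600]
c=cv2.resize(a[140:290,130:330],None,fx=4,fy=4,interpolation=cv2.INTER_CUBIC)
cv2.imwrite('pics/topc.png',c)
E
```

```text
(no output)
```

View pics/topc.png

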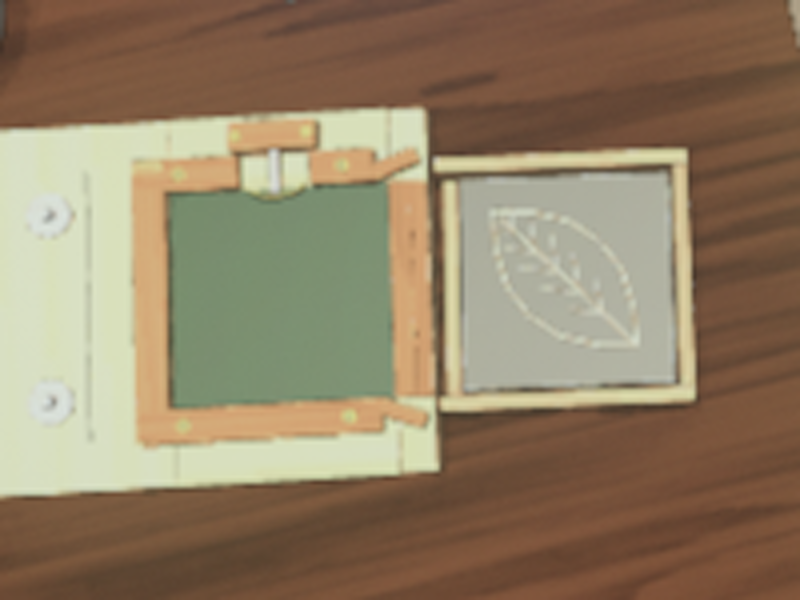

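View pics/side0.png

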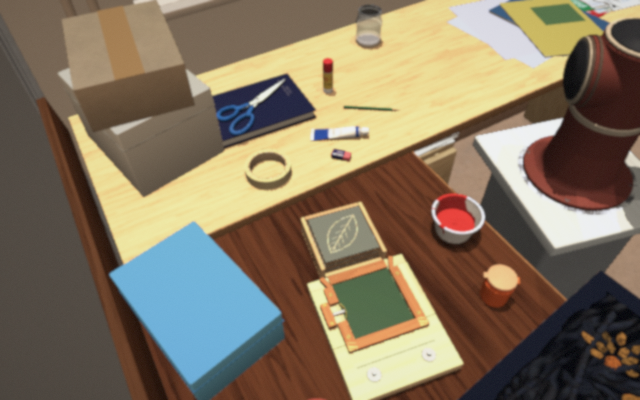

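The top crop shows the block face with corners at about (462,178), (668,172), (675,384) and (462,390), and the green nest to its left at about (168–395, 185–408). The jig is nearly square to the tray, and the brass shoe is at the top (+x). The side view shows nothing blocking the work, and the bystanders are well away on the light desk.

```bash
cat >> h.py <<'E'
np.set_printoptions(precision=4,suppress=True)
def go(P,Rt=None):
    o=ctrl.get_obs(); T=rot(o['tool_rot'])
    s=T.T@(np.array(P)-o['tool_pos'])*100
    w=np.degrees(R.from_matrix(T.T@Rt).as_rotvec()) if Rt is not None else 0
    print('shift cm',s,'turn',w)
E
python3 - <<'E'
from h import *
im=cams.get_image('top')
f=lambda p,z: onz(im,(130+p[0]/4-.375,140+p[1]/4-.375),z)
def rep(n,ps,z):
    q=np.array([f(p,z) for p in ps]); print(n,q[:,:2].tolist(),'c',q.mean(0)[:2]);
    # order: far(+y)/+x, near/+x, near/-x, far/-x
    yx=lambda v:np.degrees(np.arctan2(-v[0],v[1]))
    a=[yx(q[0]-q[1]),yx(q[3]-q[2])]; b=[np.degrees(np.arctan2(v[1],v[0])) for v in(q[0]-q[3],q[1]-q[2])]
    print('  yaw along y',a,'x',b,'size',np.linalg.norm(q[0]-q[1]),np.linalg.norm(q[0]-q[3]))
rep('block',[(462,178),(668,172),(675,384),(462,390)],.042)
rep('trayrim',[(433,158),(687,150),(695,400),(440,411)],.041)
rep('nestfloor',[(168,195),(390,185),(395,397),(170,408)],.024)
rep('jig edge',[(428,108),(440,470)],.024) if 0 else print(f((428,108),.02),f((440,470),.02))
print(rot(ctrl.get_obs()['tool_rot']))
s=cams.get_image('side')
for n in('top','side'):
    for t in('block_top','jig','block_face','nest'):
        r=finder.find_in(n,t)[:1]; print(n,t,[(x['at'],x['conf']) for x in r])
E
```

```text
block [[0.5707158402505118, 0.10055512480210604], [0.5756172944354527, 0.0030336503100453216], [0.47534589215247286, -0.0027625684371267306], [0.47056818947035733, 0.09664438203462969]] c [0.5231 0.0494]
  yaw along y [np.float64(2.877279365256685), np.float64(2.751635693771675)] x [np.float64(2.2362508210219243), np.float64(3.308318284536974)] size 0.09764457097162507 0.10022397849705
trayrim [[0.5801913424211954, 0.11484558621260155], [0.5865553055001852, -0.0056958017906123815], [0.46810869359549107, -0.012265683185892044], [0.46062525866722465, 0.10667496056850345]] c [0.5239 0.0509]
  yaw along y [np.float64(3.0221156517513803), np.float64(3.6001554147703643)] x [np.float64(3.909266586267226), np.float64(3.1747733774005047)] size 0.12070926330573023 0.11984493108879302
nestfloor [[0.562233381916213, 0.24475652537067363], [0.5693254801883447, 0.13796341211512608], [0.4672713357943605, 0.13110106616975267], [0.45993263155939124, 0.23778377602472847]] c [0.5147 0.1879]
  yaw along y [np.float64(3.7994164433458395), np.float64(3.9351776492185437)] x [np.float64(3.8992105239420303), np.float64(3.846903720977231)] size 0.10702834622993004 0.1025381039273213
[0.6083 0.1219 0.02  ] [0.4332 0.1089 0.02  ]
[[ 0.     -0.9487  0.3163]
 [ 0.      0.3163  0.9487]
 [-1.      0.      0.    ]]
top block_top [([273.5, 212.3], 0.64)]
top jig [([182.5, 216.9], 0.61)]
top block_face [([269.5, 210.6], 0.97)]
top nest []
side block_top [([342.4, 236.1], 0.87)]
side jig [([379.3, 330.9], 0.91)]
side block_face [([344.0, 236.6], 0.83)]
side nest [([379.5, 331.5], 0.82)]
```

```bash
cat >> h.py <<'E'
def Rt(yaw):
    c,s=np.cos(np.radians(yaw)),np.sin(np.radians(yaw))
    x=np.array([0,0,-1.]);z=np.array([c,s,0]);return np.c_[x,np.cross(z,x),z]
E
python3 -c "
from h import *
go([.5236,.040,.09],Rt(3.3))"
```

```text
shift cm [ 15.8271 -48.4086 -42.1455] turn [68.2652 -0.0032 -0.0009]
```

Emit:
step_arm(moves=[[[0.5,-3,-2.6],[6.8,0,0],0.5],[[1,-6,-5.2],[13.6,0,0],0.5],[[1.5,-9,-7.8],[20.5,0,0],0.5],[[2,-12.1,-10.5],[27.3,0,0],0.5],[[2.5,-15.1,-13.2],[34.1,0,0],0.5],[[3,-18.2,-15.8],[41,0,0],0.5],[[3.5,-21.2,-18.4],[47.8,0,0],0.5],[[4,-24.2,-21.1],[54.6,0,0],0.5],[[4.5,-27.2,-23.7],[61.4,0,0],0.5],[[5,-30.2,-26.3],[68.3,0,0],0.5]])

```text
t: 2.33
tool_pos: [0.4016, 0.2462, 0.1984]
tool_rot: [-0.04, 1.569, 0.041]
contact_force: [1.4, 0.3, 0.5]
opening: 0.043
```

```bash
python3 -c "
from h import *
go([.5236,.040,.09],Rt(3.3));print(ctrl.get_obs())"
```

```text
shift cm [ 10.8463 -21.2176  11.117 ] turn [-0.362   0.0603 -0.0222]
{'t': 2.3333, 'q': array([ 0.3917, -0.2954,  2.0149,  0.    ,  1.421 ,  0.3404]), 'dq': array([-1.0178, -0.0146,  0.1092, -0.0013, -0.105 ,  0.429 ]), 'effort': array([  5.4538, -24.435 , -35.9051,  -0.0126,   0.2948,  -0.3617]), 'tool_pos': array([0.4016, 0.2462, 0.1984]), 'tool_rot': array([-0.0399,  1.5694,  0.0406]), 'contact_force': array([1.3659, 0.3238, 0.465 ]), 'wrist_torque': array([-0.0246, -0.0165,  0.0026]), 'opening': 0.042977460127455444}
```

Emit:
step_arm(moves=[[[1.2,-2.6,1.4],[0,0,0],0.5],[[2.4,-5.2,2.8],[0,0,0],0.5],[[3.6,-7.9,4.1],[0,0,0],0.5],[[4.8,-10.6,5.5],[0,0,0],0.5],[[6,-13.2,6.9],[-0.4,0,0],0.5],[[7.2,-15.9,8.3],[-0.4,0,0],0.5],[[8.6,-18.6,9.7],[-0.4,0,0],0.5],[[10.8,-21.2,11.1],[-0.4,0,0],0.5],[[10.8,-21.2,11.1],[-0.4,0,0],0.5],[[10.8,-21.2,11.1],[-0.4,0,0],0.5]])

```text
t: 3.17
tool_pos: [0.5228, 0.0391, 0.089]
tool_rot: [-0.043, 1.573, 0.045]
contact_force: [1.0, 0.5, 0.1]
opening: 0.0426
```

```bash
python3 - <<'E'
from h import *
go([.5236,.040,.065],Rt(3.3));print(ctrl.get_obs()['contact_force'])
im=cams.get_image('side');p=proj(im,[.5236,.04,.06]);x,y=map(int,p)
cv2.imwrite('pics/s1.png',cv2.resize(im['pixels'][y-60:y+60,x-80:x+80],None,fx=5,fy=5,interpolation=cv2.INTER_CUBIC))
E
```

```text
shift cm [2.3954 0.0781 0.0899] turn [-0.1134 -0.13   -0.0626]
[0.9717 0.5183 0.1154]
```

View pics/s1.png

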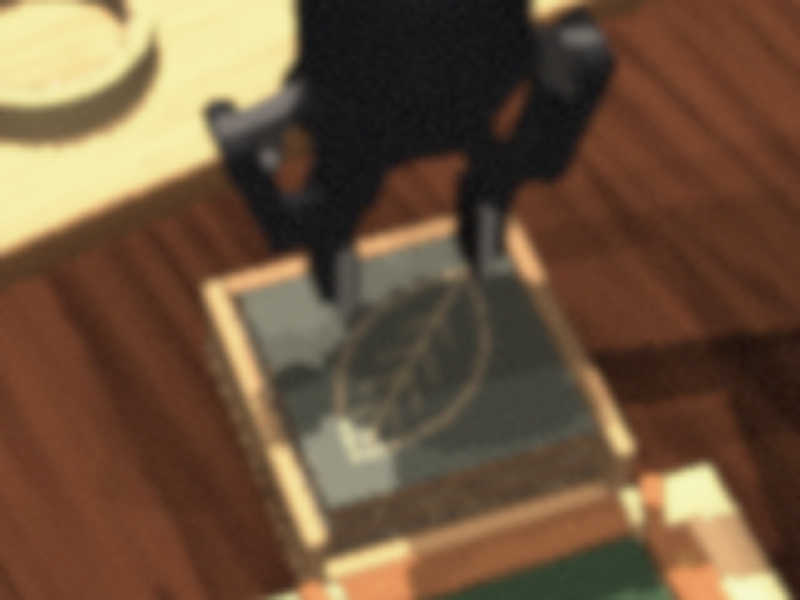

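The fingertips are above the face at (345,305) and (490,275), clear of the walls and centred sideways. Next I go down slowly.

Emit:
step_arm(moves=[[[0.8,0.08,0.09],[-0.1,-0.1,0],0.5],[[1.6,0.08,0.09],[-0.1,-0.1,0],0.5],[[2.2,0.08,0.09],[-0.1,-0.1,0],0.5],[[2.4,0.08,0.09],[-0.1,-0.1,0],0.5],[[2.5,0.08,0.09],[-0.1,-0.1,0],0.5],[[2.6,0.08,0.09],[-0.1,-0.1,0],0.5],[[2.7,0.08,0.09],[-0.1,-0.1,0],0.5],[[2.75,0.08,0.09],[-0.1,-0.1,0],0.5],[[2.8,0.08,0.09],[-0.1,-0.1,0],0.5],[[2.8,0.08,0.09],[-0.1,-0.1,0],0.5]])

```text
t: 4.05
tool_pos: [0.5241, 0.0408, 0.0622]
tool_rot: [-0.045, 1.569, 0.047]
contact_force: [-1.1, -0.3, -0.2]
opening: 0.0428
```

Emit:
step_arm(moves=[[[0.05,0,0],[0,0,0],0.5],[[0.1,0,0],[0,0,0],0.5],[[0.15,0,0],[0,0,0],0.5],[[0.2,0,0],[0,0,0],0.5],[[0.25,0,0],[0,0,0],0.5],[[0.3,0,0],[0,0,0],0.5],[[0.35,0,0],[0,0,0],0.5],[[0.4,0,0],[0,0,0],0.5],[[0.4,0,0],[0,0,0],0.5],[[0.4,0,0],[0,0,0],0.5]])

```text
t: 4.88
tool_pos: [0.5241, 0.0408, 0.0581]
tool_rot: [-0.045, 1.569, 0.047]
contact_force: [0.2, -0.8, 0.1]
opening: 0.0425
```

Emit:
step_arm(moves=[[[0.03,0,0],[0,0,0],0.5],[[0.06,0,0],[0,0,0],0.5],[[0.09,0,0],[0,0,0],0.5],[[0.12,0,0],[0,0,0],0.5],[[0.15,0,0],[0,0,0],0.5],[[0.18,0,0],[0,0,0],0.5],[[0.21,0,0],[0,0,0],0.5],[[0.25,0,0],[0,0,0],0.5],[[0.25,0,0],[0,0,0],0.5],[[0.25,0,0],[0,0,0],0.5]])

```text
t: 5.72
tool_pos: [0.5245, 0.0408, 0.0564]
tool_rot: [-0.046, 1.568, 0.047]
contact_force: [-2.8, 0.5, 4.7]
opening: 0.0426
```

Emit:
step_arm(moves=[[[0.1,0,0],[0,0,0],0.5],[[0.2,0,0],[0,0,0],0.5],[[0.22,0,0],[0,0,0],0.5],[[0.22,0.2,0],[0,0,0],0.5],[[0.22,0.4,0],[0,0,0],0.5],[[0.22,0.6,0],[0,0,0],0.5],[[0.22,0.8,0],[0,0,0],0.5],[[0.22,1.0,0],[0,0,0],0.5],[[0.22,1.2,0],[0,0,0],0.5],[[0.22,1.2,0],[0,0,0],0.5]])

```text
t: 6.55
tool_pos: [0.5255, 0.0525, 0.0561]
tool_rot: [-0.047, 1.564, 0.046]
contact_force: [-1.1, -1.0, 8.3]
opening: 0.0426
```

```bash
python3 - <<'E'
from h import *
print(ctrl.get_obs()['contact_force'],ctrl.get_obs()['tool_pos'])
im=cams.get_image('side');p=proj(im,[.52,.08,.04]);x,y=map(int,p)
cv2.imwrite('pics/s2.png',cv2.resize(im['pixels'][y-60:y+60,x-80:x+80],None,fx=5,fy=5,interpolation=cv2.INTER_CUBIC))
E
```

```text
[-1.0952 -1.0369  8.3397] [0.5255 0.0525 0.0561]
```

View pics/s2.png

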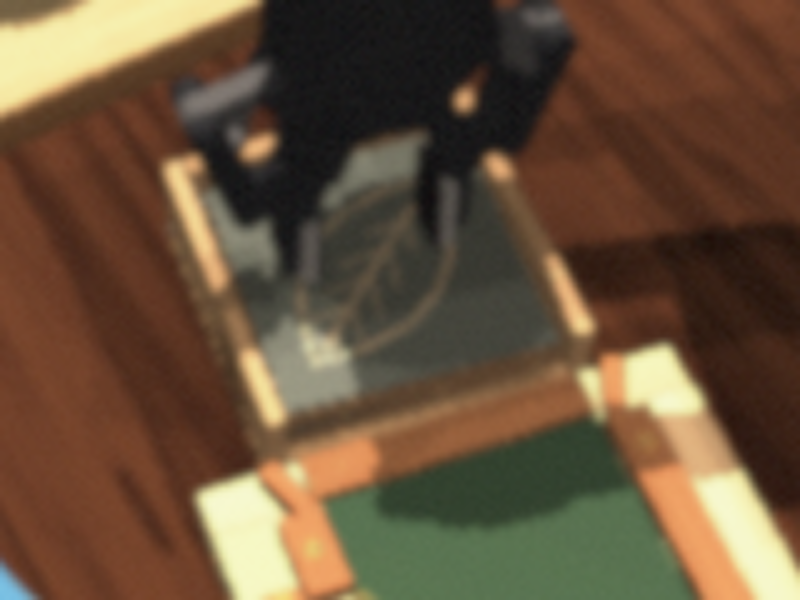

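```bash
python3 - <<'E'
from h import *
im=cams.get_image('side')
for P,z,px in(([.5236,.04,.06],.042,[(360,440),(325,505),(590,430)]),([.52,.08,.04],.042,[(325,345),(283,412),(560,342)])):
    x,y=map(int,proj(im,P))
    print([onz(im,(x-80+(u-2)/5,y-60+(v-2)/5),z)[:2] for u,v in px])
print(rot(ctrl.get_obs()['tool_rot']))
go([.5235,.0525,.0561],Rt(3.4))
E
```

```text
[array([0.5508, 0.0795]), array([0.5697, 0.1022]), array([0.4726, 0.0972])]
[array([0.552 , 0.0901]), array([0.5733, 0.1125]), array([0.4738, 0.1109])]
[[ 0.0058 -0.059   0.9982]
 [ 0.0001  0.9983  0.059 ]
 [-1.     -0.0003  0.0058]]
shift cm [ 0.003   0.0156 -0.2018] turn [-0.0168  0.3341  0.0161]
```

Emit:
step_arm(moves=[[[0.2,0.2,0],[0,0.2,0],0.5],[[0.2,0.4,-0.03],[0,0.3,0],0.5],[[0.2,0.6,-0.06],[0,0.3,0],0.5],[[0.2,0.8,-0.1],[0,0.4,0],0.5],[[0.2,1.0,-0.13],[0,0.4,0],0.5],[[0.2,1.2,-0.16],[0,0.4,0],0.5],[[0.2,1.4,-0.19],[0,0.4,0],0.5],[[0.2,1.6,-0.2],[0,0.4,0],0.5],[[0.2,1.8,-0.2],[0,0.4,0],0.5],[[0.2,2.0,-0.2],[0,0.4,0],0.5]])

```text
t: 7.48
tool_pos: [0.5242, 0.0718, 0.0561]
tool_rot: [-0.048, 1.567, 0.045]
contact_force: [-0.1, -2.5, 7.4]
opening: 0.0425
```

Emit:
step_arm(moves=[[[0.2,0.2,0],[0,0.2,0],0.5],[[0.2,0.4,-0.03],[0,0.2,0],0.5],[[0.2,0.6,-0.06],[0,0.2,0],0.5],[[0.2,0.8,-0.1],[0,0.2,0],0.5],[[0.2,1.0,-0.13],[0,0.2,0],0.5],[[0.2,1.2,-0.15],[0,0.2,0],0.5],[[0.2,1.4,-0.15],[0,0.2,0],0.5],[[0.2,1.6,-0.15],[0,0.2,0],0.5],[[0.2,1.8,-0.15],[0,0.2,0],0.5],[[0.2,2.0,-0.15],[0,0.2,0],0.5]])

```text
t: 8.32
tool_pos: [0.5233, 0.0909, 0.0559]
tool_rot: [-0.05, 1.567, 0.044]
contact_force: [-1.3, -3.8, 7.6]
opening: 0.0427
```

```bash
python3 - <<'E'
from h import *
go([.5136,.1823,.0561],Rt(3.6));print(ctrl.get_obs()['contact_force'])
im=cams.get_image('side');p=proj(im,[.52,.12,.04]);x,y=map(int,p)
cv2.imwrite('pics/s3.png',cv2.resize(im['pixels'][y-60:y+60,x-80:x+80],None,fx=5,fy=5,interpolation=cv2.INTER_CUBIC))
E
```

```text
shift cm [-0.06    9.1823 -0.4238] turn [-0.1751  0.1599  0.2381]
[-1.2583 -3.7793  7.6019]
```

View pics/s3.png

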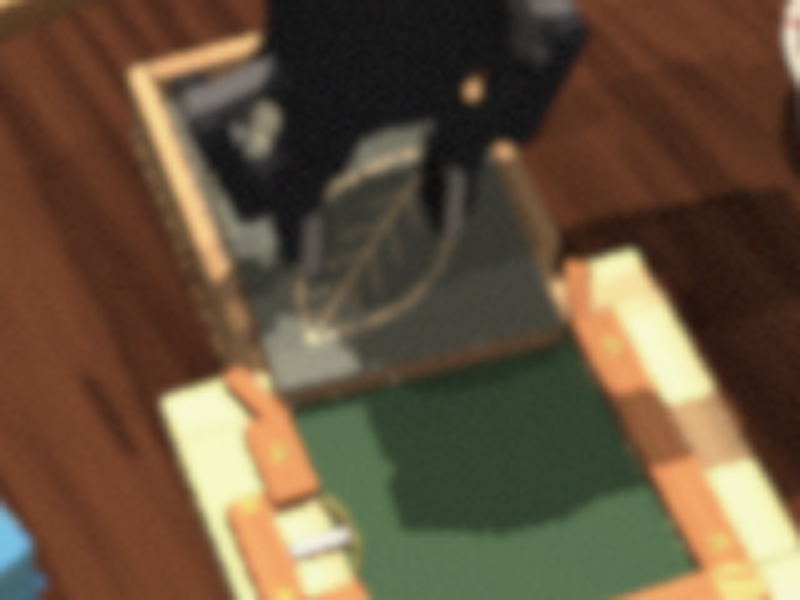

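The block now spans the pile and the sill. Its front edge runs from (285,395) to (565,342) over the nest, between the fences. I'll carry on.

Emit:
step_arm(moves=[[[0.2,0.2,0],[0,0.1,0],0.5],[[0.2,0.4,-0.03],[0,0.2,0],0.5],[[0.2,0.6,-0.05],[0,0.2,0],0.5],[[0.2,0.8,-0.08],[-0.1,0.2,0.2],0.5],[[0.2,1.0,-0.1],[-0.2,0.2,0.2],0.5],[[0.2,1.2,-0.12],[-0.2,0.2,0.2],0.5],[[0.2,1.4,-0.14],[-0.2,0.2,0.2],0.5],[[0.2,1.6,-0.15],[-0.2,0.2,0.2],0.5],[[0.2,1.8,-0.15],[-0.2,0.2,0.2],0.5],[[0.2,2.0,-0.15],[-0.2,0.2,0.2],0.5]])

```text
t: 9.2
tool_pos: [0.5229, 0.1108, 0.056]
tool_rot: [-0.051, 1.566, 0.049]
contact_force: [0.6, -2.1, 7.1]
opening: 0.043
```

Emit:
step_arm(moves=[[[0.2,0.2,-0.1],[0,0.2,0],0.5],[[0.2,0.4,-0.15],[0,0.3,0],0.5],[[0.2,0.6,-0.18],[0,0.3,0],0.5],[[0.2,0.8,-0.2],[0,0.3,0],0.5],[[0.2,1.0,-0.23],[0,0.3,0],0.5],[[0.2,1.2,-0.26],[0,0.3,0],0.5],[[0.2,1.4,-0.28],[0,0.3,0],0.5],[[0.2,1.6,-0.3],[0,0.3,0],0.5],[[0.2,1.8,-0.3],[0,0.3,0],0.5],[[0.2,2.0,-0.3],[0,0.3,0],0.5]])

```text
t: 10.03
tool_pos: [0.5207, 0.1304, 0.0557]
tool_rot: [-0.052, 1.566, 0.049]
contact_force: [1.1, -2.3, 5.1]
opening: 0.0429
```

```bash
python3 - <<'E'
from h import *
go([.5136,.1823,.0561],Rt(3.8));print(ctrl.get_obs()['contact_force'])
im=cams.get_image('side');p=proj(im,[.52,.16,.04]);x,y=map(int,p)
cv2.imwrite('pics/s4.png',cv2.resize(im['pixels'][y-60:y+60,x-80:x+80],None,fx=5,fy=5,interpolation=cv2.INTER_CUBIC))
E
```

```text
shift cm [-0.058   5.2241 -0.3727] turn [-0.1278  0.2198  0.1347]
[ 1.136  -2.3161  5.1057]
```

View pics/s4.png

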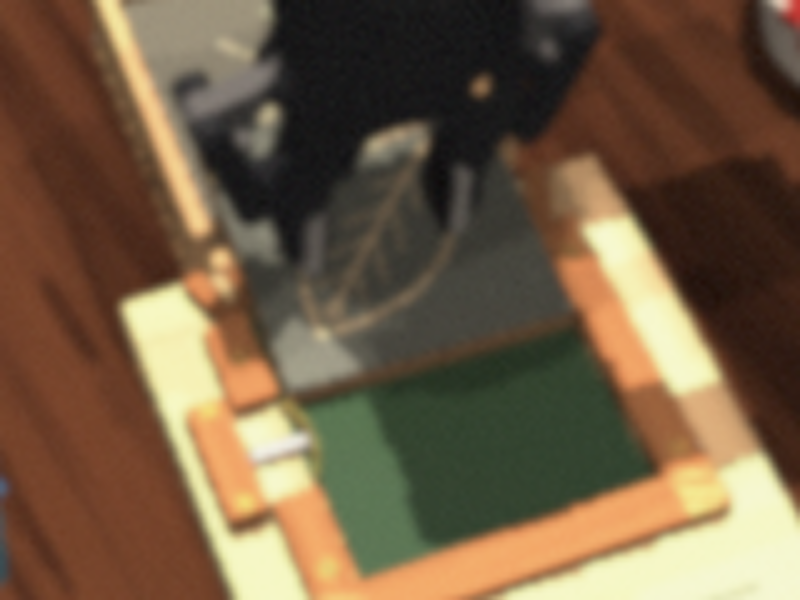

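The block's front edge runs from (285,397) to (580,322). It fits between the fences, close to the -x side, and is about to meet the shoe. I'll keep sliding and follow the sink.

Emit:
step_arm(moves=[[[0.22,0.2,-0.05],[0,0.2,0],0.5],[[0.24,0.4,-0.1],[0,0.3,0],0.5],[[0.26,0.6,-0.12],[0,0.3,0],0.5],[[0.28,0.8,-0.14],[0,0.3,0],0.5],[[0.28,1.0,-0.15],[0,0.3,0],0.5],[[0.28,1.2,-0.15],[0,0.3,0],0.5],[[0.28,1.4,-0.15],[0,0.3,0],0.5],[[0.28,1.6,-0.15],[0,0.3,0],0.5],[[0.28,1.7,-0.15],[0,0.3,0],0.5],[[0.28,1.8,-0.15],[0,0.3,0],0.5]])

```text
t: 10.92
tool_pos: [0.5197, 0.1484, 0.0545]
tool_rot: [-0.053, 1.568, 0.048]
contact_force: [0.3, -3.0, 6.7]
opening: 0.0427
```

Emit:
step_arm(moves=[[[0.24,0.2,-0.05],[0,0.1,0],0.5],[[0.26,0.4,-0.1],[0,0.2,0],0.5],[[0.28,0.6,-0.12],[0,0.2,0],0.5],[[0.3,0.8,-0.14],[0,0.2,0],0.5],[[0.3,1.0,-0.15],[0,0.2,0],0.5],[[0.31,1.2,-0.15],[0,0.2,0],0.5],[[0.32,1.4,-0.15],[0,0.2,0],0.5],[[0.33,1.6,-0.15],[0,0.2,0],0.5],[[0.34,1.7,-0.15],[0,0.2,0],0.5],[[0.34,1.8,-0.15],[0,0.2,0],0.5]])

```text
t: 11.75
tool_pos: [0.5192, 0.1661, 0.0535]
tool_rot: [-0.054, 1.567, 0.048]
contact_force: [-1.5, -3.4, 9.9]
opening: 0.0429
```

```bash
python3 - <<'E'
from h import *
go([.5136,.1823,.0561],Rt(3.8));print(ctrl.get_obs()['contact_force'])
im=cams.get_image('side');p=proj(im,[.52,.19,.04]);x,y=map(int,p)
cv2.imwrite('pics/s5.png',cv2.resize(im['pixels'][y-60:y+60,x-80:x+80],None,fx=5,fy=5,interpolation=cv2.INTER_CUBIC))
E
```

```text
shift cm [-0.2647  1.6565 -0.4522] turn [-0.0757  0.1838  0.2313]
[-1.4521 -3.3545  9.9348]
```

View pics/s5.png

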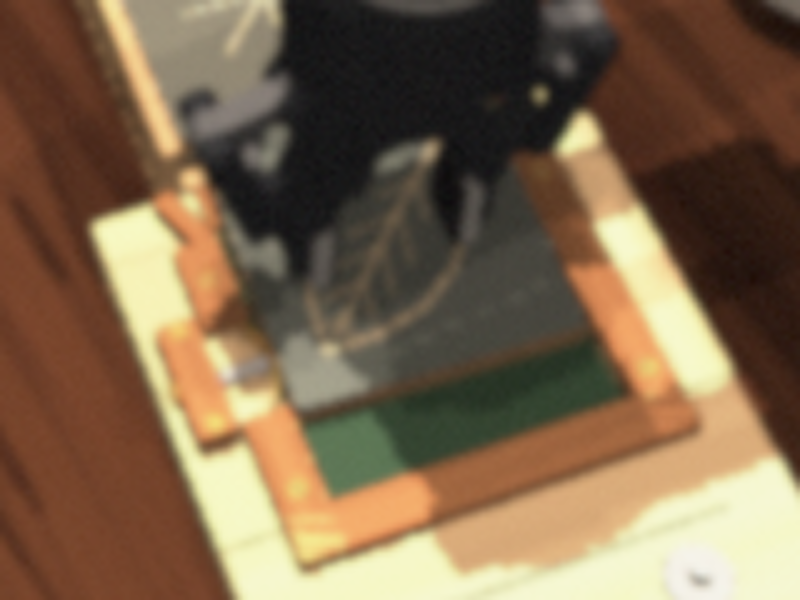

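The block is past the shoe, with its front edge from (300,412) to (595,330). About 17 mm of green is still showing in front of the far fence.

Emit:
step_arm(moves=[[[0.26,0.2,-0.05],[0,0.1,0],0.5],[[0.26,0.4,-0.1],[0,0.2,0],0.5],[[0.28,0.6,-0.12],[0,0.2,0],0.5],[[0.28,0.75,-0.14],[0,0.2,0],0.5],[[0.28,0.9,-0.15],[0,0.2,0],0.5],[[0.28,1.0,-0.15],[0,0.2,0],0.5],[[0.28,1.1,-0.15],[0,0.2,0],0.5],[[0.28,1.2,-0.15],[0,0.2,0],0.5],[[0.28,1.3,-0.15],[0,0.2,0],0.5],[[0.28,1.3,-0.15],[0,0.2,0],0.5]])

```text
t: 12.63
tool_pos: [0.5189, 0.179, 0.053]
tool_rot: [-0.055, 1.566, 0.048]
contact_force: [-1.4, -2.1, 9.8]
opening: 0.0427
```

Emit:
step_arm(moves=[[[0.22,0.1,-0.05],[0,0.1,0],0.5],[[0.24,0.2,-0.1],[0,0.2,0],0.5],[[0.26,0.3,-0.12],[0,0.2,0],0.5],[[0.28,0.4,-0.12],[0,0.2,0],0.5],[[0.28,0.45,-0.12],[0,0.2,0],0.5],[[0.28,0.5,-0.12],[0,0.2,0],0.5],[[0.28,0.55,-0.12],[0,0.2,0],0.5],[[0.28,0.6,-0.12],[0,0.2,0],0.5],[[0.28,0.6,-0.12],[0,0.2,0],0.5],[[0.28,0.6,-0.12],[0,0.2,0],0.5]])

```text
t: 13.47
tool_pos: [0.5194, 0.1846, 0.0528]
tool_rot: [-0.056, 1.566, 0.047]
contact_force: [-1.2, -3.2, 11.4]
opening: 0.043
```

```bash
python3 - <<'E'
from h import *
im=cams.get_image('side');p=proj(im,[.52,.20,.04]);x,y=map(int,p)
cv2.imwrite('pics/s6.png',cv2.resize(im['pixels'][y-60:y+60,x-80:x+80],None,fx=5,fy=5,interpolation=cv2.INTER_CUBIC))
E
```

```text
(no output)
```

View pics/s6.png

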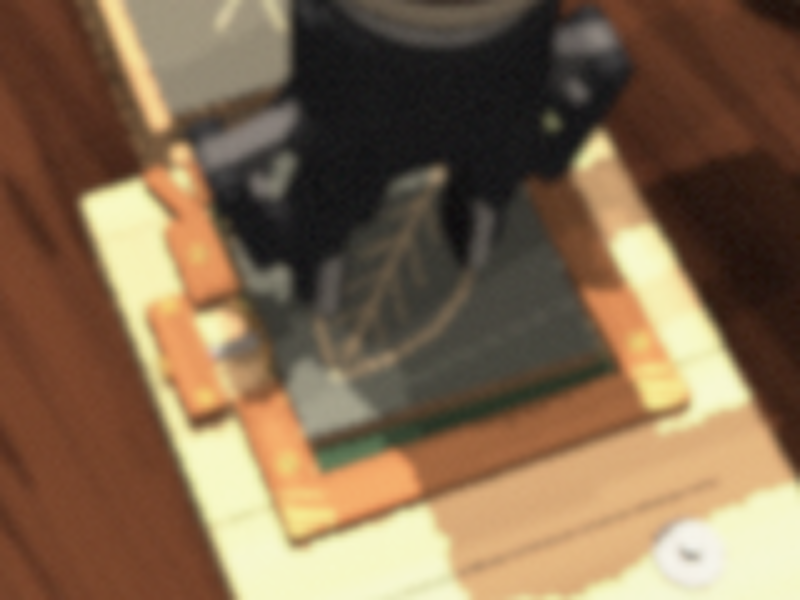

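About 6–7 mm of green is left and the tail is still on the sill. Next is the final push.

Emit:
step_arm(moves=[[[0.2,0.1,-0.05],[0,0.1,0],0.5],[[0.22,0.2,-0.1],[0,0.2,0],0.5],[[0.24,0.3,-0.12],[0,0.2,0],0.5],[[0.26,0.4,-0.12],[0,0.2,0],0.5],[[0.28,0.5,-0.12],[0,0.2,0],0.5],[[0.28,0.55,-0.12],[0,0.2,0],0.5],[[0.28,0.6,-0.12],[0,0.2,0],0.5],[[0.28,0.65,-0.12],[0,0.2,0],0.5],[[0.28,0.7,-0.12],[0,0.2,0],0.5],[[0.28,0.7,-0.12],[0,0.2,0],0.5]])

```text
t: 14.35
tool_pos: [0.5186, 0.1917, 0.0506]
tool_rot: [-0.056, 1.567, 0.048]
contact_force: [1.9, -0.1, 4.7]
opening: 0.0427
```

Its tail has dropped: z fell by 2.2 mm and the force eased. I press again and push home.

Emit:
step_arm(moves=[[[0.16,0,-0.05],[0,0.1,0],0.5],[[0.2,0.05,-0.1],[0,0.2,0],0.5],[[0.22,0.1,-0.12],[0,0.2,0],0.5],[[0.22,0.15,-0.12],[0,0.2,0],0.5],[[0.22,0.2,-0.12],[0,0.2,0],0.5],[[0.22,0.25,-0.12],[0,0.2,0],0.5],[[0.22,0.3,-0.12],[0,0.2,0],0.5],[[0.22,0.35,-0.12],[0,0.2,0],0.5],[[0.22,0.4,-0.12],[0,0.2,0],0.5],[[0.22,0.4,-0.12],[0,0.2,0],0.5]])

```text
t: 15.18
tool_pos: [0.5186, 0.1954, 0.05]
tool_rot: [-0.057, 1.568, 0.047]
contact_force: [0.2, -2.9, 8.9]
opening: 0.0427
```

```bash
python3 - <<'E'
from h import *
im=cams.get_image('side');p=proj(im,[.52,.20,.04]);x,y=map(int,p)
cv2.imwrite('pics/s7.png',cv2.resize(im['pixels'][y-60:y+60,x-80:x+80],None,fx=5,fy=5,interpolation=cv2.INTER_CUBIC))
E
```

```text
(no output)
```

View pics/s7.png

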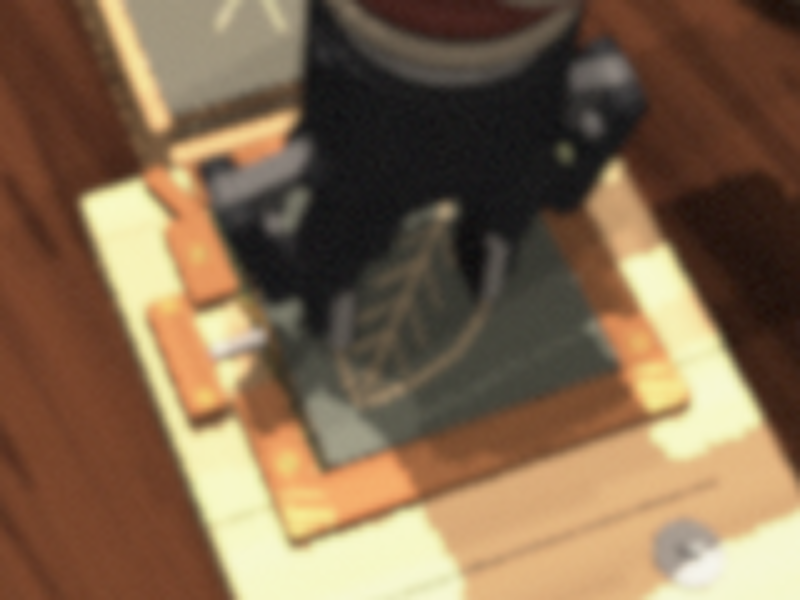

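The front edge is now level with the far fence, from (325,467) to (620,375), and the nest has no green left. One more push checks for a stop.

Emit:
step_arm(moves=[[[0.2,0.05,-0.05],[0,0.1,0],0.5],[[0.22,0.1,-0.1],[0,0.2,0],0.5],[[0.22,0.15,-0.1],[0,0.2,0],0.5],[[0.22,0.2,-0.1],[0,0.2,0],0.5],[[0.22,0.25,-0.1],[0,0.2,0],0.5],[[0.22,0.3,-0.1],[0,0.2,0],0.5],[[0.22,0.35,-0.1],[0,0.2,0],0.5],[[0.22,0.35,-0.1],[0,0.2,0],0.5],[[0.22,0.35,-0.1],[0,0.2,0],0.5],[[0.22,0.35,-0.1],[0,0.2,0],0.5]])

```text
t: 16.07
tool_pos: [0.5191, 0.198, 0.0497]
tool_rot: [-0.058, 1.568, 0.046]
contact_force: [-0.1, -4.7, 11.4]
opening: 0.0427
```

Emit:
step_arm(moves=[[[0.2,0.1,-0.05],[0,0.1,0],0.5],[[0.2,0.2,-0.1],[0,0.2,0],0.5],[[0.2,0.3,-0.1],[0,0.2,0],0.5],[[0.2,0.4,-0.1],[0,0.2,0],0.5],[[0.2,0.4,-0.1],[0,0.2,0],0.5],[[0.2,0.4,-0.1],[0,0.2,0],0.5],[[0.2,0.4,-0.1],[0,0.2,0],0.5],[[0.2,0.4,-0.1],[0,0.2,0],0.5],[[0.2,0.4,-0.1],[0,0.2,0],0.5],[[0.2,0.4,-0.1],[0,0.2,0],0.5]])

```text
t: 16.9
tool_pos: [0.5196, 0.2014, 0.0496]
tool_rot: [-0.06, 1.568, 0.045]
contact_force: [0.4, -4.2, 11.0]
opening: 0.0429
```

Emit:
step_arm(moves=[[[-0.3,0,0],[0,0,0],0.5],[[-1,0,0],[0,0,0],0.5],[[-3,0,0],[0,0,0],0.5],[[-6,0,0],[0,0,0],0.5],[[-9,2,0],[0,0,0],0.5],[[-12,5,0],[0,0,0],0.5],[[-14,8,0],[0,0,0],0.5],[[-15,11,0],[0,0,0],0.5],[[-15,14,0],[0,0,0],0.5],[[-15,17,0],[0,0,0],0.5]])

```text
t: 17.73
tool_pos: [0.5077, 0.3742, 0.199]
tool_rot: [-0.059, 1.567, 0.046]
contact_force: [-0.4, -0.2, -0.7]
opening: 0.0427
```

```bash
python3 - <<'E'
from h import *
print(ctrl.get_obs()['contact_force'])
A=[]
for n,P in(('top',[.52,.16,.03]),('side',[.52,.18,.03])):
    im=cams.get_image(n);x,y=map(int,proj(im,P)); print(n,x,y)
    A.append(cv2.resize(im['pixels'][y-50:y+50,x-65:x+65],None,fx=6,fy=6,interpolation=cv2.INTER_CUBIC)[:,:])
    for t in('block_face','nest','jig'): print(t,[(r['at'],r['conf']) for r in finder.tip_of(n,t)[:1]])
    cv2.imwrite(f'pics/{n}8.png',A[-1])
E
```

```text
[-0.4348 -0.1652 -0.6678]
top 213 210
block_face [([197.1, 215.9], 0.72)]
nest [([271.3, 205.6], 0.22)]
jig []
side 366 297
block_face [([373.6, 301.6], 0.56)]
nest []
jig []
```

View pics/top8.png

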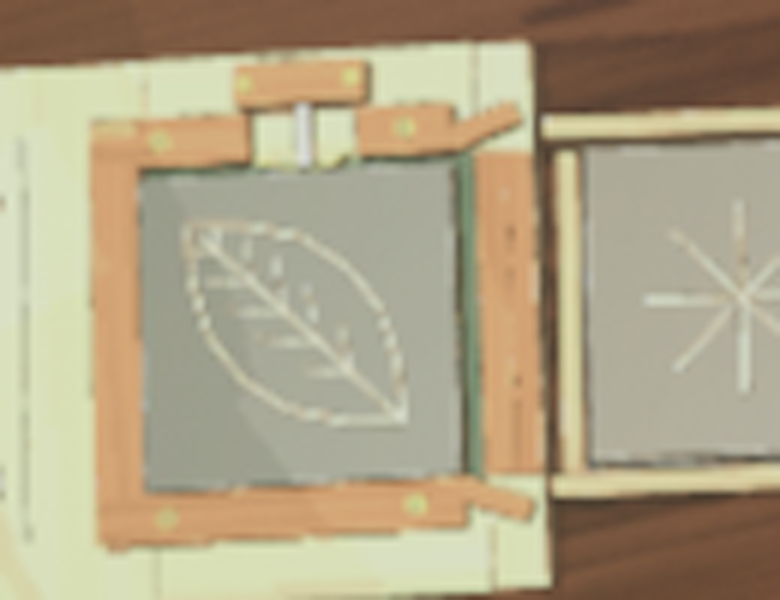

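View pics/side8.png

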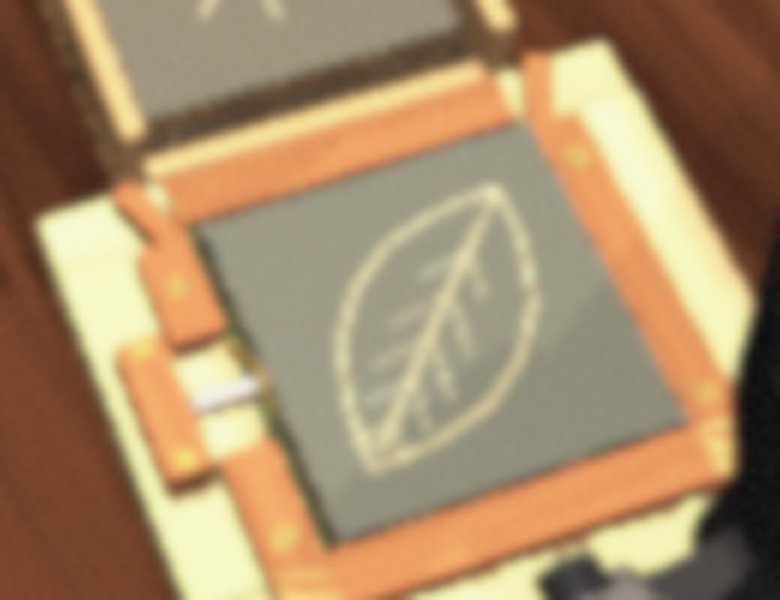

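The top view shows the block tight against the far fence at column 142, with an even green strip at the sill (465–480). It lies between the fences, and the side view shows it flat. The star block is still in the tray. The arm is clear, so I hand in.

```bash
python3 -c "
from h import *
print(ctrl.finish_job(), ctrl.get_obs()['t'])"
```

```text
the job is handed in; nothing more can be done
the job is handed in; nothing more can be done
```

The top lino block is in the jig's nest, flat and pushed home against the far fence, and the job is handed in; no verdict came back. I slid it off the pile with two spread fingertips, over the tray's lip and the sill. I then pressed again after its tail dropped and pushed it to the stop.

- **Force:** the press read about 5–11 N at the end of each move, against the 20 N limit. I only had readings between moves, so brief peaks in between were not seen.
- **Position:** the last top and side pictures show no gap at the far fence and an even strip of about 4–6 mm at the sill. The block lies between the side fences and looks flat.
- **Push home:** the force on the final pushes was ambiguous (side-to-press ratio about 0.4, against 0.33 while sliding). I took it as the fingertips slipping on a seated block, and the pictures agree.
- **Lower blocks:** the second block is still in the tray. A rough pixel comparison suggests it may have crept about 2 mm towards the jig, within the 6 mm limit. I did not measure that properly, and I did not measure the lowest block at all.
- **Bystanders:** the arm stayed away from the tape, rubber and tube, but I did not re-measure them.
- **Budget:** I handed in at about 18 s of the 54 s allowed. I viewed 11 pictures, one over the 10.

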